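Square a folded sheet-metal cover into the corner of the bench jig

ROBOT

A 6-joint arm with a two-finger parallel gripper is mounted at the origin on the work surface. World frame = base frame: x ahead of the robot, y to its left, z up, the work surface at z = 0. Lengths are in m, angles in rad, forces in N, time in s.
With the tool pointing down it reaches from about 0.275 to 0.875 m from the base axis. Payload 12.5 kg.
Tool frame: the origin (TCP) lies at the very end of the fingers, on their centre line; the grasp point (between the pads) lies 19 mm behind it; x points along the fingers, y is the direction in which the jaws open and shut, and the axes are right-handed (so a half turn about x gives the same grasp; the last joint's range is limited). The gripper opens to 85 mm and grips with 20 to 120 N. Pads are 22 mm wide; open, the fingers measure 114 mm over their backs; the gripper's body (76 mm by 85 mm) begins 54 mm behind the grasp point. The pads swing forward as they close: fully open they stand 13 mm farther back than shut.
Start: joints at [1.11, 0.351, 1.652, -0, 1.139, -0.085], TCP at [0.202, 0.512, 0.231] pointing down, gripper open.
Joint ranges: [-2.75, 2.75], [-0.79, 2.1], [0.01, 2.65], [-1.57, 4.71], [0.07, 3.14], [-2.87, 2.87]. Speed limits (rad/s): [2.22, 2.22, 2.79, 3.14, 3.14, 3.14].

INTERFACE

Orientations are given as a 3x3 rotation matrix whose columns are the frame's x, y, z axes.
In Python, from bench import manip gives the robot as it stands. Calls block until the motion is done:
- manip.move_ptp(position, orientation): joint-space move of the TCP to a pose.
- manip.move_l(position, attitude=None, max_speed=0.15): straight line of the TCP; attitude=None keeps the orientation; max_speed is the mean speed in m/s.
- manip.move_j(angles): joint-space move.
- manip.set_gripper(opening, effort=None): opening from 0.0 (shut) to 1.0 (fully open); effort is the grip in N (None keeps the last); returns when the fingers have stopped.
- manip.dwell(seconds).
- manip.inverse_kinematics(position, orientation): joint angles nearest the present ones, or None.
- manip.grab_frame(name): name is "scene" or "top" or "wrist"; returns (picture, depth): 480x640x3 uint8, red, green, blue; 480x640 float32, m along the optical axis (not along the pixel's ray), 0 where there is no reading.
- manip.get_calibration(name): a dict with "camera_matrix" (3x3 intrinsics, pixels), "R" (3x3) and "t" (3): a world point X has camera coordinates R X + t. Camera axes: x right, y down, z forward; pixel columns grow to the right and rows downward; lengths in m; the calibration is good to about 2 mm. A picture is of the moment at which its call begins: read the wrist's pose just before it. get_calibration takes no time and is no camera call; for the wrist camera it gives the pose at the moment of the call.
A pose or a line that the arm cannot do raises manip.Unreachable and nothing moves.
- manip.sign_off(): hands the job in, once; it reports no verdict.
Trained networks look in the newest picture that a camera, given by its name, has taken for a name from the list of things; names that differ only in an ending like _2 or _b are one class to them, and where a whole thing is asked for, a point or a joint stands for the part that bears it (a point fixed in the world has none). Each returns a list of dicts, best first, with "confidence" (0 to 1); they miss things now and then, are a little off and sometimes report something else, mostly with a low value. They report only what shows in the picture. A call takes as long as a camera call. They do not tell look-alikes from the thing itself.
- manip.look_for(camera, name): "at" ([x, y, z] in m, in world coordinates, good to about 4 mm: the middle of the surface that is visible of it).
Readings, each from a call of its own:
- manip.current_time(): time.
- manip.current_qpos(): joint angles.
- manip.current_joint_vel(): joint speeds.
- manip.current_joint_torque(): joint torques, N m.
- manip.current_ee_pos(): TCP position.
- manip.current_tcp_rot(): TCP orientation.
- manip.current_force(): force on the tool from outside, world axes, zero at the start.
- manip.current_ft_torque(): the same for the moment, N m.
- manip.current_grip_width(): opening from 0.0 (shut) to 1.0 (fully open).
Only numpy, scipy, OpenCV 4.12 (cv2) and the standard library are available. Lean on these libraries where they do the work, as an engineer would, in place of code of your own. Each camera call takes 0.05 s, during which the arm holds its last target.

TASK

Push the folded sheet-metal cover across the bench into the corner of the squaring jig, ready for drilling: one long side flush along the aluminium fence and its end right up against the red stop (not the green one). Only push it with the fingers so that it slides flat on the bench, never lifting or tipping it, and leave the hammer, the snips and the rivet tin where they are. Finish with the hand clear.

Things in the scene. Friction and masses are not known exactly. Their poses are not given: they have to be found in the camera images.
- cover: Loose folded sheet-metal cover, dark steel, grey top panel: closed shallow box, 96 mm along its x, 160 mm along its y, 40 mm high, 0.24 to 0.5 kg; slides flat under a 2 to 7 N push, more while rubbing along the fence; too wide to grip. Origin: centre of its underside, on the bench; same either way round. Starts clear of the fence on the robot's side, turned up to 0.35 rad from the fence's axes.
- fence: Straight aluminium bar screwed to the bench, 540 mm along its y, 30 mm deep, 35 mm high. Origin: on the bench at the middle of the front face (towards the robot). That face is the plane x = 0 of its frame; the bar fills x = 0 to 30 mm, +x points away from the robot, y runs along the fence. Position and yaw (up to 0.2 rad) vary.
- red_stop: Red end stop, fixed block 60 mm along its x, 40 mm along its y, 35 mm high, butted against the fence's front face, same axes as the fence, near its left or right end: y in the fence frame 205 to 235 mm, or -235 to -205 mm. Origin: centre of its underside; its inner face lies 20 mm from it towards the fence's middle.
- green_stop: Green end stop, a fixed block of the same size as the red one, at the other end of the fence. Not to be used in this job. Origin: centre of its underside.
- hammer: Hammer with a light wood handle, 270 mm long overall, steel head 88 mm across at its +x end, lying on the bench to one side, beyond the end of the fence. Bystander. Origin: on the bench under the middle of the tool; the tool lies along its x.
- snips: Tin snips with red handles and dark blades, about 220 mm long, 16 mm thick, lying on the bench on the side opposite the hammer. Bystander. Origin: on the bench under the pivot; blades towards its +x, 90 mm, handles towards -x, 138 mm.
- rivet_tin: Closed tin of rivets, 56 mm across and 70 mm high, standing on the bench behind the fence (the side away from the robot). Bystander. Origin: centre of its underside.
Not all that is in view belongs to the job. Of the things shaped like the cover, the metal one is meant.

How it is judged:
By the outcome, as a careful person would: the job done as asked, in the order asked, and still so for the second after the job is handed in, with the robot touching nothing.
It also fails if it takes over 61 s, if anything falls off the work surface, if the arm or the gripper's body presses on something with over 40 N, if the wrist force passes 120 N, or if a joint passes its speed limit or range.

## Working session

There is one attempt and no reset: what is moved stays moved. The work goes in short steps, each a Python script; the robot and the scene stay as the last script left them, time stands still between calls to the robot, and variables do not carry over. Pictures are saved under pics/ and viewed, and the job is handed in when it is done.

```bash
mkdir -p pics; ls
python3 - <<'E'
from bench import manip
import cv2,numpy as np
for c in ["scene","top"]:
    im,d=manip.grab_frame(c); cv2.imwrite(f"pics/{c}0.png",im[:,:,::-1]); np.savez(f"{c}0.npz",im=im,d=d)
    k=manip.get_calibration(c); print(c,np.round(k["camera_matrix"],1).tolist(),np.round(k["R"],3).tolist(),k["t"])
    for n in ["cover","fence","red_stop","green_stop"]:
        print(n,[(np.round(o["at"],3).tolist(),round(o["confidence"],2)) for o in manip.look_for(c,n)])
print(manip.current_time())
E
```

```text
pics
scene [[618.8, 0.0, 327.3], [0.0, 618.8, 249.3], [0.0, 0.0, 1.0]] [[-0.866, 0.5, 0.001], [0.394, 0.684, -0.615], [-0.307, -0.532, -0.789]] [ 0.42958543 -0.1757095   1.39369502]
cover [([0.328, 0.186, 0.042], 0.95), ([0.212, -0.268, 0.039], 0.82), ([0.534, 0.059, 0.04], 0.78), ([0.404, -0.132, 0.041], 0.59)]
fence [([0.692, 0.067, 0.033], 0.62)]
red_stop [([0.618, -0.207, 0.036], 0.74)]
green_stop [([0.667, 0.229, 0.033], 0.75)]
top [[557.5, 0.0, 321.6], [0.0, 557.5, 234.9], [0.0, 0.0, 1.0]] [[0.018, -1.0, 0.016], [-0.989, -0.021, -0.146], [0.146, -0.014, -0.989]] [-0.02720745  0.5002803   1.13896595]
cover [([0.53, 0.044, 0.044], 0.84), ([0.208, -0.283, 0.043], 0.77), ([0.325, 0.174, 0.041], 0.63), ([0.387, -0.149, 0.037], 0.6)]
fence [([0.68, 0.006, 0.033], 0.95)]
red_stop [([0.61, -0.212, 0.037], 0.98)]
green_stop [([0.661, 0.214, 0.039], 0.92), ([0.403, 0.415, 0.014], 0.29)]
0.5
```

View pics/scene0.png

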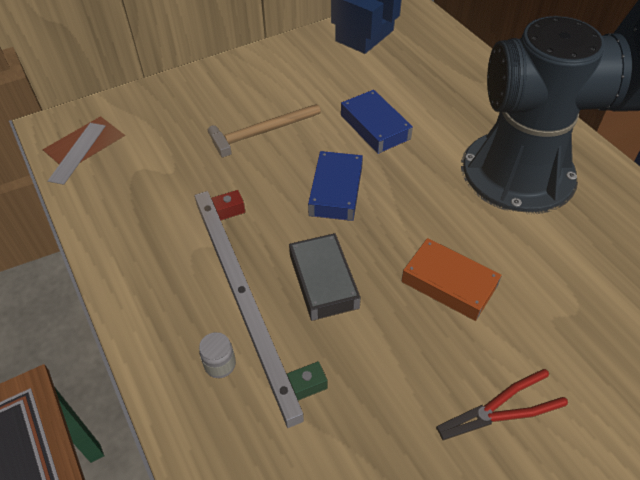

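View pics/top0.png

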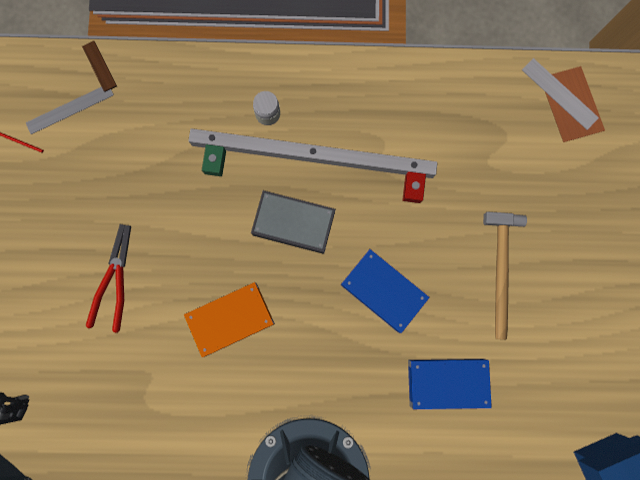

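The grey cover is at about px (293,221) in the top view. The fence runs from (190,135) to (436,170), and the red stop is at (414,187), on the right. The orange and blue boxes are look-alikes. Next I'll measure the geometry.

```bash
cat > h.py <<'E'
import numpy as np,cv2
from bench import manip
def cloud(cam):
    k=manip.get_calibration(cam); im,d=manip.grab_frame(cam)
    K=k["camera_matrix"];v,u=np.mgrid[:480,:640]
    P=np.stack([(u-K[0,2])*d/K[0,0],(v-K[1,2])*d/K[1,1],d],-1)
    W=(P-np.array(k["t"]))@np.array(k["R"])
    W[d<=0]=np.nan
    return im,W
def big(mask):
    n,l,s,c=cv2.connectedComponentsWithStats(mask.astype(np.uint8))
    if n<2: return None
    return l==1+np.argmax(s[1:,4])
def rect(W,m):
    p=W[m][:,:2].astype(np.float32)
    (c,s,a)=cv2.minAreaRect(p*1000)
    return np.array(c)/1000,s,a,len(p)
def masks(im,W):
    hsv=cv2.cvtColor(im,cv2.COLOR_RGB2HSV).astype(int);H,S,V=hsv[...,0],hsv[...,1],hsv[...,2]
    z=W[...,2];x=W[...,0];y=W[...,1]
    ok=(x>.3)&(x<.85)&(abs(y)<.33)
    return dict(cover=big(ok&(z>.036)&(z<.045)&(S<70)&(x<.68)),
      fence=big(ok&(z>.029)&(z<.040)&(S<60)&(x>.5)&(V>110)),
      red=big(ok&(z>.028)&(z<.042)&(S>140)&((H<6)|(H>172))&(x>.5)),
      green=big(ok&(z>.028)&(z<.042)&(S>60)&(H>40)&(H<90)&(x>.5)))
E
python3 - <<'E'
from h import *
for cam in ["top","scene"]:
    im,W=cloud(cam)
    m=masks(im,W);o=im.copy()
    for i,(n,k) in enumerate(m.items()):
        if k is None: print(n,None);continue
        c,s,a,N=rect(W,k); print(cam,n,c.round(4),np.round(s,1),round(a,2),N,"z",np.nanmedian(W[k][:,2]).round(4))
        o[k]=[(255,255,0),(255,0,255),(0,255,255),(255,255,255)][i]
    cv2.imwrite(f"pics/m_{cam}.png",o[:,:,::-1])
    # others
    for nm,(cx,cy) in dict(blue=(.387,-.149)).items():
        z=W[...,2];k=big((z>.034)&(z<.046)&(abs(W[...,0]-cx)<.09)&(abs(W[...,1]-cy)<.1)&(im[...,2]>im[...,0]+60))
        print("blue",rect(W,k))
E
```

```text
top cover [0.5299 0.044 ] [160.1  95.7] 76.28 3148 z 0.0409
top fence [0.6835 0.0057] [539.5  31.6] 83.38 3150 z 0.0354
top red [ 0.6125 -0.2155] [40.5 59. ] 83.08 448 z 0.0353
top green [0.6629 0.2204] [40.4 59. ] 83.68 449 z 0.0353
blue (array([ 0.38673331, -0.15118179]), (158.80491638183594, 95.0902328491211), 51.656368255615234, 3401)
scene cover [0.5306 0.0448] [163.4  96. ] 76.5 3412 z 0.0411
scene fence [0.683  0.0038] [545.9  29.3] 83.44 3594 z 0.0355
scene red [ 0.6136 -0.2146] [44.2 57.3] 83.59 380 z 0.0352
scene green [0.6633 0.2206] [42.7 58.4] 83.29 685 z 0.0352
blue (array([ 0.38731903, -0.1505808 ]), (164.36981201171875, 94.79005432128906), 51.50050735473633, 2272)
```

```bash
python3 -c "
import cv2,numpy as np
a=cv2.imread('pics/m_top.png')[100:360,150:480];b=cv2.imread('pics/m_scene.png')[170:430,170:500]
cv2.imwrite('pics/mm.png',np.hstack([a,b]))"
```

```text
(no output)
```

View pics/mm.png

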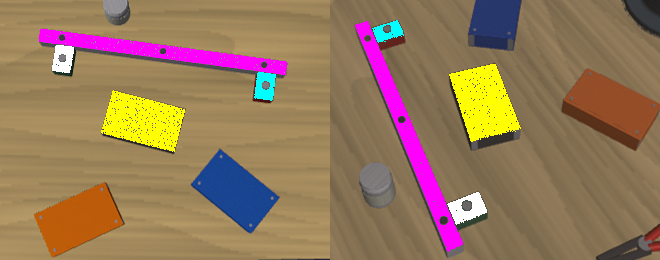

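Both views agree within about 2 mm. In the fence frame, yaw is -6.6°, the cover is at about (-142, 20) mm and -7° relative to the fence, and the target is (-48, -128). First push: +x with open jaws parallel to the fence, which also squares the cover.

```bash
cat >> h.py <<'E'
th=np.radians(83.41-90)
fx=np.array([np.cos(th),np.sin(th)]);fy=np.array([-np.sin(th),np.cos(th)])
O=np.array([0.6835,0.0052])-0.0152*fx
def w(x,y,z): return np.r_[O+x*fx+y*fy,z]
def fr(p): d=np.asarray(p)[:2]-O; return np.array([d@fx,d@fy])
def ori(dirv,s=1):
    y=np.r_[dirv,0]*s; x=np.array([0,0,-1.]); return np.stack([x,y,np.cross(x,y)],1)
def F():
    f=manip.current_force(); return np.array([f[:2]@fx,f[:2]@fy,f[2]]).round(1)
def look(tag=None,cams=("top",)):
    for cam in cams:
        im,W=cloud(cam)
        m=masks(im,W)
        c,s,a,N=rect(W,m["cover"]); a=a if s[0]>s[1] else a-90
        fc,fs,fa,_=rect(W,m["fence"]); rc,rs,ra,_=rect(W,m["red"])
        print(cam,"cover f-frame",fr(c).round(4),"rel deg",round((a-83.41+90)%180-90,2),np.round(s,1),"| fence",fr(fc).round(4),"red",fr(rc).round(4))
        if tag: cv2.imwrite(f"pics/{tag}_{cam}.png",im[:,:,::-1])
E
python3 - <<'E'
from h import *
for s in (1,-1):
    for d in (fx,fy): print(s,np.round(manip.inverse_kinematics(w(-.15,0,.1),ori(d,s)),2))
look()
print(manip.current_tcp_rot().round(2),F())
s=1 if abs(manip.inverse_kinematics(w(-.15,0,.1),ori(fy,1))[5])<abs(manip.inverse_kinematics(w(-.15,0,.1),ori(fy,-1))[5]) else -1
manip.move_ptp(w(-.235,.02,.12),ori(fy,s))
manip.move_l(w(-.235,.02,.004),max_speed=.12)
print(F(),manip.current_time())
manip.move_l(w(-.16,.02,.004),max_speed=.05)
print(F(),manip.current_time())
look("p1",("top","scene"))
E
```

```text
1 [-0.04  0.48  1.84 -0.    0.83  0.07]
1 [-0.04  0.48  1.84 -0.    0.83 -1.5 ]Traceback (most recent call last):
  File "<stdin>", line 3, in <module>
    return _wrapfunc(a, 'round', decimals=decimals, out=out)
    return _wrapit(obj, method, *args, **kwds)
    result = getattr(arr, method)(*args, **kwds)
TypeError: unsupported operand type(s) for *: 'NoneType' and 'float'
```

Run:
```python
from h import *
look()
print(F())
manip.move_ptp(w(-.235,.02,.12),ori(fy))
manip.move_l(w(-.235,.02,.004),max_speed=.12)
print(F(),manip.current_time())
manip.move_l(w(-.16,.02,.004),max_speed=.05)
print(F(),manip.current_time())
look("p1",("top","scene"))
```

```text
top cover f-frame [-0.1418  0.0209] rel deg -6.82 [159.6  95.2] | fence [0.0151 0.0008] red [-0.0303 -0.2271]
[ 0.  -0.  -0.5]
[0.6 0.3 0.4] 3.675
[-1.4  0.8  0. ] 5.325
top cover f-frame [ 0.0132 -0.1061] rel deg 2.21 [102.2  26.3] | fence [0.0153 0.0012] red [-0.0305 -0.2271]
scene cover f-frame [-0.1075  0.0267] rel deg 0.13 [164.9 109.4] | fence [0.015 0.   ] red [-0.0294 -0.2268]
```

```bash
python3 -c "
import cv2,numpy as np
a=cv2.imread('pics/p1_top.png')[100:360,150:480];b=cv2.imread('pics/p1_scene.png')[130:430,170:500]
cv2.imwrite('pics/p1.png',np.hstack([a,b[:260]]))"
```

```text
(no output)
```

View pics/p1.png

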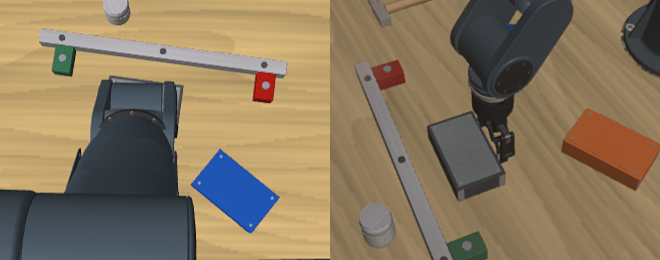

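The cover squared up against the fingers, as the scene view shows at about px (465,150) of the crop. I'll continue to about 9 mm short of the fence, then back off and check.

Run:
```python
from h import *
manip.move_l(w(-.116,.02,.004),max_speed=.05)
print(F(),manip.current_time())
manip.move_l(w(-.14,.02,.004),max_speed=.12)
manip.move_l(w(-.14,.02,.10),max_speed=.2)
manip.set_gripper(.5)
manip.move_ptp(w(-.057,.155,.12),ori(fx))
print(manip.current_time()); look("p2",("top","scene"))
```

```text
[ 0.2 -0.2  0.5] 6.4583
9.4917
top cover f-frame [-0.0568  0.0267] rel deg 0.02 [159.6  97.6] | fence [ 0.0155 -0.0673] red [-0.0302 -0.2271]
scene cover f-frame [-0.0402  0.0271] rel deg -1.17 [164.4  63.9] | fence [ 0.0151 -0.0014] red [-0.0292 -0.2277]
```

```bash
python3 - <<'E'
from h import *
manip.move_l(w(-.057,.14,.12),max_speed=.2)
manip.move_l(w(-.057,.14,.006),max_speed=.15)
print(F(),manip.current_time())
manip.move_l(w(-.057,-.028,.006),max_speed=.06)
print(F(),manip.current_time())
look("p3",("top","scene"))
E
python3 -c "
import cv2,numpy as np
a=cv2.imread('pics/p3_top.png')[100:360,150:480];b=cv2.imread('pics/p3_scene.png')[130:430,170:500]
cv2.imwrite('pics/p3.png',np.hstack([a,b[:260]]))"
```

```text
[-0.   0.4  0.1] 10.75
[ 0.1  1.3 -0.6] 13.7
top cover f-frame [-0.0567 -0.1534] rel deg -89.64 [90.5 96.8] | fence [0.015  0.1669] red [-0.0305 -0.2274]
scene cover f-frame [-0.0282 -0.1453] rel deg -1.34 [111.3  40. ] | fence [ 0.0151 -0.0004] red [-0.0294 -0.2261]
```

View pics/p3.png

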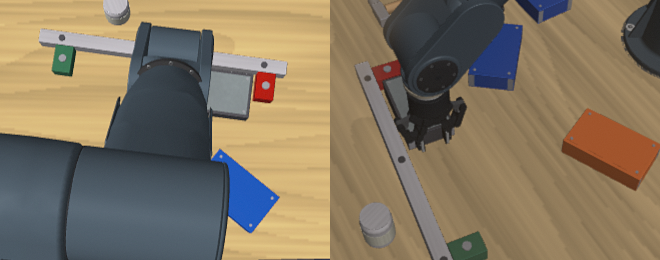

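The cover's end is about 8.5 mm short of the red stop and still square. I'll step in, watching the force.

Run:
```python
from h import *
manip.move_l(w(-.057,-.034,.006),max_speed=.04)
y=-.034
for i in range(9):
    y-=.001
    manip.move_l(w(-.057,y,.006),max_speed=.02)
    f=F(); print(round(y,4),fr(manip.current_ee_pos()).round(4),f)
    if f[1]>9: break
print(manip.current_time())
manip.move_l(w(-.057,y+.03,.006),max_speed=.12)
manip.move_l(w(-.057,y+.03,.12),max_speed=.2)
manip.set_gripper(1.0)
manip.move_ptp(w(-.16,-.125,.12),ori(fy))
print(manip.current_time()); look("p4",("top","scene"))
```

```text
-0.035 [-0.0569 -0.0351] [0.9 0.4 0.2]
-0.036 [-0.057  -0.0359] [-0.7  2.   0.9]
-0.037 [-0.057  -0.0369] [-0.1  4.3  1.2]
-0.038 [-0.057  -0.0369] [-0.7 10.7  0.8]
15.1
18.2917
top cover f-frame [-0.0566 -0.0627] rel deg -89.8 [30.3 95.5] | fence [0.0154 0.0007] red [-0.0148 -0.2264]
scene cover f-frame [-0.057  -0.1273] rel deg -0.12 [165.2  96.3] | fence [ 0.015  -0.0001] red [-0.0294 -0.2265]
```

Run:
```python
from h import *
manip.move_l(w(-.136,-.127,.12),max_speed=.15)
manip.move_l(w(-.136,-.127,.004),max_speed=.15)
print(F())
manip.move_l(w(-.111,-.127,.004),max_speed=.04)
x=-.111
for i in range(9):
    x+=.001
    manip.move_l(w(x,-.127,.004),max_speed=.02)
    f=F(); print(round(x,4),fr(manip.current_ee_pos()).round(4),f)
    if f[0]<-11: break
print(manip.current_time())
manip.move_l(w(-.136,-.127,.004),max_speed=.12)
manip.move_l(w(-.136,-.127,.12),max_speed=.2)
manip.set_gripper(.5)
manip.move_ptp(w(-.048,.03,.12),ori(fx))
print(manip.current_time()); look("p5",("top","scene"))
```

```text
[-0.8 -0.7  0. ]
-0.11 [-0.1105 -0.1269] [-5.2  0.4  3.4]
-0.109 [-0.1093 -0.1269] [-5.3 -0.3  2.9]
-0.108 [-0.1081 -0.127 ] [-3.3  0.3  0.9]
-0.107 [-0.1068 -0.127 ] [-2.3  0.  -1.2]
-0.106 [-0.1059 -0.127 ] [-2.   0.4 -1.5]
-0.105 [-0.1059 -0.127 ] [-8.1 -0.4  3.1]
-0.104 [-0.106 -0.127] [-14.3  -2.3   8.6]
22.15
25.4167
top cover f-frame [-0.0338 -0.1351] rel deg 0.27 [199.  124.3] | fence [ 0.0153 -0.1515] red [-0.0301 -0.2278]
scene cover f-frame [-0.0172 -0.1574] rel deg 2.23 [222.6  89.6] | fence [ 0.0152 -0.0006] red [-0.0291 -0.2291]
```

Contact with the fence is clear: the force ramps while the position stays at -0.106. Now a gentle -y press to close any gap at the red stop.

```bash
python3 - <<'E'
from h import *
manip.move_l(w(-.050,-.01,.12),max_speed=.2)
manip.move_l(w(-.050,-.01,.006),max_speed=.15)
print(F())
manip.move_l(w(-.050,-.034,.006),max_speed=.04)
y=-.034
for i in range(9):
    y-=.001
    manip.move_l(w(-.050,y,.006),max_speed=.02)
    f=F(); print(round(y,4),fr(manip.current_ee_pos()).round(4),f)
    if f[1]>11: break
manip.move_l(w(-.050,y+.03,.006),max_speed=.12)
manip.move_l(w(-.050,y+.03,.15),max_speed=.2)
manip.move_ptp(w(-.25,.15,.25),ori(fy))
print(manip.current_time()); look("p6",("top","scene"))
E
python3 -c "
import cv2,numpy as np
a=cv2.imread('pics/p6_top.png')[100:300,250:450];b=cv2.imread('pics/p6_scene.png')[150:350,170:370]
cv2.imwrite('pics/p6.png',cv2.resize(np.hstack([a,b]),None,fx=2,fy=2))"
```

```text
[-0.4  0.1  0.3]
-0.035 [-0.05   -0.0349] [ 0.2  0.  -0.6]
-0.036 [-0.05  -0.036] [ 0.1  0.1 -0.3]
-0.037 [-0.05   -0.0368] [-0.8  2.3  0.8]
-0.038 [-0.05   -0.0369] [ 0.6 10.   0.5]
-0.039 [-0.0501 -0.0369] [ 1.2 16.3  1.4]
31.15
top cover f-frame [-0.0344 -0.1407] rel deg 1.0 [204.7 125.2] | fence [0.0156 0.0008] red [-0.0305 -0.2277]
scene cover f-frame [-0.0325 -0.1527] rel deg 0.44 [225.7 124.7] | fence [0.0151 0.0009] red [-0.0295 -0.2315]
```

View pics/p6.png

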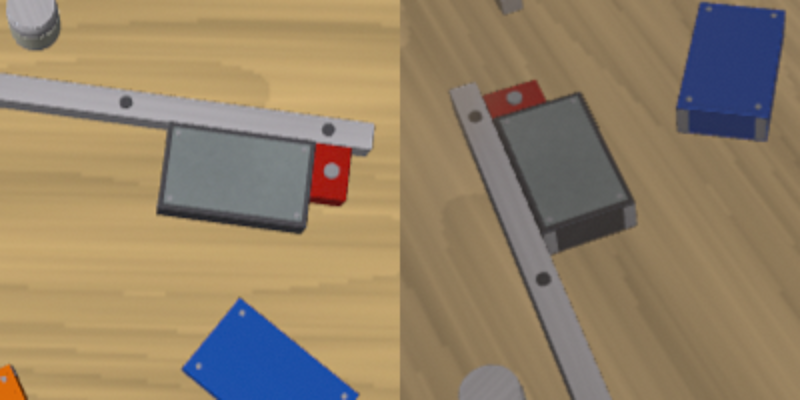

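The cover sits in the corner, with its long side along the fence and its end against the red stop. My mask leaked onto the fence, so I'll do one cleaner measurement and then hand in.

Run:
```python
from h import *
im,W=cloud("top")
f=(W[...,:2]-O);X=f@fx;Y=f@fy;z=W[...,2]
m=(z>.0385)&(z<.044)&(X>-.15)&(X<.03)&(Y<0)&(Y>-.26)
m=cv2.morphologyEx(m.astype(np.uint8),cv2.MORPH_OPEN,np.ones((5,5),np.uint8))
m=big(m)
p=np.stack([X[m],Y[m]],1).astype(np.float32)*1000
print(cv2.minAreaRect(p),p.min(0),p.max(0))
# free-edge yaw: robot-side edge
ys=np.arange(-195,-55,8); e=[np.percentile(p[abs(p[:,1]-y)<4,0],1) for y in ys]
print("front edge yaw deg",np.degrees(np.arctan(np.polyfit(ys,e,1)[0])),np.mean(e))
for n in ["hammer","snips","rivet_tin"]:
    print(n,[(np.round(o["at"],3).tolist(),round(o["confidence"],2)) for o in manip.look_for("top",n)][:1])
print(F(),manip.current_time())
```

```text
((-56.36207962036133, -81.2936019897461), (11.680171012878418, 13.086109161376953), 7.602465629577637) [-62.60421 -88.2322 ] [-49.721935 -74.14304 ]Traceback (most recent call last):
  File "<stdin>", line 10, in <module>
    return _quantile_unchecked(
        a, q, axis, out, overwrite_input, method, keepdims, weights)
    return _ureduce(a,
                    func=_quantile_ureduce_func,
    ...<5 lines>...
                    overwrite_input=overwrite_input,
                    method=method)
    r = func(a, **kwargs)
    result = _quantile(arr,
                       quantiles=q,
    ...<2 lines>...
                       out=out,
                       weights=wgt)
    slices_having_nans = np.isnan(arr[-1, ...])
                                  ~~~^^^^^^^^^
IndexError: index -1 is out of bounds for axis 0 with size 0
```

Depth noise broke that mask up, so I'll separate by colour instead, since the grey panel is darker than the fence.

Run:
```python
from h import *
im,W=cloud("top")
f=(W[...,:2]-O);X=f@fx;Y=f@fy
z=cv2.medianBlur(np.nan_to_num(W[...,2]).astype(np.float32),5)
m=big((z>.0375)&(z<.046)&(X>-.15)&(X<.03)&(Y<0)&(Y>-.26))
p=np.stack([X[m],Y[m]],1).astype(np.float32)*1000
print(cv2.minAreaRect(p),p.min(0),p.max(0))
ys=np.arange(-190,-60,8); e=[np.percentile(p[abs(p[:,1]-y)<4,0],2) for y in ys]
print("front edge yaw deg",np.degrees(np.arctan(np.polyfit(ys,e,1)[0])),np.mean(e))
for n in ["hammer","snips","rivet_tin"]:
    print(n,[(np.round(o["at"],3).tolist(),round(o["confidence"],2)) for o in manip.look_for("top",n)][:1])
print(F(),manip.current_time())
```

```text
((-44.43935012817383, -128.79644775390625), (101.72689056396484, 162.26683044433594), 0.00572629552334547) [ -95.30601 -209.92961] [  6.4209666 -47.659927 ]
front edge yaw deg 0.0163232141977322 -92.68456
hammer [([0.452, -0.401, 0.028], 0.79)]
snips [([0.349, 0.456, 0.015], 0.68)]
rivet_tin [([0.77, 0.108, 0.072], 0.63)]
[-0.1 -1.   0.5] 31.5
```

```bash
python3 -c "
from bench import manip
print(manip.sign_off(),manip.current_time())"
```

```text
the job is handed in; nothing more can be done
the job is handed in; nothing more can be done
```

The grey metal cover is in the corner of the jig, with a long side flush along the fence and its end against the red stop. I handed the job in at about 31.5 s, with the hand raised and clear.

**What I did:** I pushed it with the fingers only. The open jaws went first towards the fence, which squared the cover up. Then came a push along to the red stop, one onto the fence, and a last light press against the stop.

**Contact:** at the fence and at the stop, the hand stopped moving while the force rose, to about 14 N and 16 N, where I stopped.

**Last checks:**
- **Cover position:** in the final top view it is turned about 0.02° from the fence. Its front edge is at -95 mm (ideal -96), and its near end is at -48 mm, where it should be.
- **Measurements that failed:** my first two camera measurements after the last push failed, because depth noise and the fence got into them. Even the good one reads the cover 6 mm too wide on the fence side, so flushness rests mainly on the contact readings, the front edge and the pictures.
- **Hammer, snips and rivet tin:** I never went near them and the final view found all three, but I had no starting positions to compare with.

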